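# Case press dies back on their rack by size

## Robot

A 6-joint arm with a two-finger parallel gripper is mounted at the origin on the work surface. World frame = base frame: x ahead of the robot, y to its left, z up, the work surface at z = 0. Lengths are in m, angles in degrees, forces in N, time in s.
With the tool pointing down it reaches from about 0.3 to 0.75 m from the base axis. Payload 8.5 kg.
Tool frame: the origin (TCP) lies at the very end of the fingers, on their centre line; the grasp point (between the pads) lies 19 mm behind it; z points along the fingers, y is the line along which they close (so a half turn about z gives the same grasp; the last joint's range is limited). The gripper opens to 85 mm and grips with 20 to 120 N. Pads are 22 mm wide; open, the fingers measure 114 mm over their backs; the gripper's body (76 mm by 85 mm) begins 54 mm behind the grasp point. The pads swing forward as they close: fully open they stand 13 mm farther back than shut.
Start: joints at [54.357, 21.807, 74.336, -0, 83.858, -12.336], TCP at [0.218, 0.505, 0.231] pointing down, gripper open.
Joint ranges: [-178.18, 178.18], [-50.72, 133.34], [12.68, 142.11], [-81.47, 261.47], [9.98, 163.14], [-165.26, 165.26]. Speed limits (degrees/s): [136.94, 136.94, 180, 180, 180, 180].

## Interface

Orientations are given as a 3x3 rotation matrix whose columns are the frame's x, y, z axes.
In Python, from workcell import ctrl, camera, look_for, mark_of gives the robot as it stands.
- The arm moves only by the shell command python3 -m pendant 'ROWS' [FORCE]. ROWS is JSON, a list of rows, each an object with "grip": the closure in counts, from 0 (fully open) to 255 (shut); "translation": the shift along the tool's x, y, z in units of 25 mm (1.0 is 25 mm), a list of three; "roll": the turn about the tool's z in units of 6 degrees (1.0 is 6 degrees). A call has 1 to 10 rows; each row is the pose to reach, as a shift and turn from the pose commanded when the call began, along the tool's axes at that moment; what a row does not reach only later rows make up. A row lasts 1/8 s, in which the tool goes at most 62.5 mm and 10.7 degrees, less where a joint would pass 70% of its speed; a pose out of reach is approached as far as the arm can. A call with a gripper value outside its range is refused whole. The fingers move at their own pace and stop on an object; FORCE is the grip in N (left out, the last holds). Time passes only in rows, so rows that repeat a pose let the fingers close. It gives the time, the measured TCP pose, the force, the opening and the grip force at its end, in the units of the state.
- ctrl.observe(): the state, without advancing time (a new reading comes with each control period).
- camera(name): name is "scene" or "top"; returns a dict with "pixels" (480x640x3 uint8, red, green, blue), "fx", "fy", "cx", "cy" (pixels), "k1" (the pictures are not rectified: a ray, as slopes to the right and down, at radius r is drawn at 1 + k1 r^2 times it, then the intrinsics apply), "cam_to_world" (4x4, takes a point from camera to world coordinates). Camera axes: x right, y down, z forward; pixel columns grow to the right and rows downward; lengths in m; the calibration is good to about 2 mm. A picture is of the moment at which its call begins. There is no depth.
- ctrl.hand_in(): hands the job in; it is judged then, once.
Trained networks look in a picture, given as the dict that the camera call returned (one of the last four; its "shot" number tells which), for a name from the list of things; names that differ only in an ending like _2 or _b are one class to them, and where a whole thing is asked for, a point or a joint stands for the part that bears it (a point fixed in the world has none). Each returns a list of dicts, best first, with "p" (0 to 1); they miss things now and then, are a little off and sometimes report something else, mostly with a low value. They report only what shows in the picture. A call takes as long as a camera call. They do not tell look-alikes from the thing itself.
- look_for(picture, label): "position" ([column, row] in pixels, amid what is visible of it).
- mark_of(picture, label): "position" ([column, row] in pixels: a listed point, or the origin of a listed thing).
The state is a dict: "clock": time; "q": joint angles; "joint_vel": joint speeds; "tau": joint torques, N m; "tool_pos": TCP position; "orientation": TCP orientation; "wrist_force": force on the tool from outside, world axes, zero at the start; "moment": the same for the moment, N m; "opening": finger opening in m; "grip_force": force on a finger pad.
Only numpy, scipy, OpenCV 4.12 (cv2) and the standard library are available. Lean on these libraries where they do the work, as an engineer would, in place of code of your own. Each camera call takes 0.05 s, during which the arm holds its last target. There are 200 camera calls.

## Task

The case press dies have been left about on the watchmaker's bench mat. Put the four loose ones back on the rack in order of size: the largest die of the set still stands at its end of the rack, so carry the row on from it, each next seat taking the next smaller die, down to the smallest beside the carrying knob. Stand each one cup up, flat and centred on its rubber seat, and leave the largest standing where it is.

Things in the scene. Friction and masses are not known exactly. Their poses are not given: they have to be found in the camera images.
- rack: fixed beech rack: board 76 mm wide (x), 440 long (y), 20 high, six places 70 mm apart in a row on its y axis. The 58 mm die is on one end place, a dark wooden carrying knob (46 mm high, foot 58 mm) on the other, either way round; the four empty seats between. Origin: centre of its underside, on the green mat, which is 2 mm thick and lies on the table.
- die_58: the largest case press die: white nylon disc 58 mm across, 24 mm high, straight-sided, with a 5 mm deep cup (rim 5 mm wide) and a small brass bush in its top; about 76 g. Origin: centre of its underside; z up, out of the cup. It already stands in its place on a rubber disc at one end of the rack, loose, 70 mm from the first empty seat.
- die_50: case press die: white nylon disc 50 mm across, 24 mm high, straight-sided, with a 5 mm deep cup (rim 5 mm wide) and a small brass bush in its top; about 57 g. Origin: centre of its underside; z up, out of the cup. Stands loose, cup up, on the green mat among small tools (black loupe, amber jar, brass holder, up to 46 mm high), about 95 mm or more from its neighbours.
- die_42: case press die: white nylon disc 42 mm across, 24 mm high, straight-sided, with a 5 mm deep cup (rim 5 mm wide) and a small brass bush in its top; about 41 g. Origin: centre of its underside; z up, out of the cup. Stands loose, cup up, on the green mat among small tools (black loupe, amber jar, brass holder, up to 46 mm high), about 95 mm or more from its neighbours.
- die_34: case press die: white nylon disc 34 mm across, 24 mm high, straight-sided, with a 5 mm deep cup (rim 5 mm wide) and a small brass bush in its top; about 28 g. Origin: centre of its underside; z up, out of the cup. Stands loose, cup up, on the green mat among small tools (black loupe, amber jar, brass holder, up to 46 mm high), about 95 mm or more from its neighbours.
- die_26: the smallest case press die: white nylon disc 26 mm across, 24 mm high, straight-sided, with a 5 mm deep cup (rim 5 mm wide) and a small brass bush in its top; about 18 g. Origin: centre of its underside; z up, out of the cup. Stands loose, cup up, on the green mat among small tools (black loupe, amber jar, brass holder, up to 46 mm high), about 95 mm or more from its neighbours.
- seat_a: black rubber disc, 54 mm across, 2 mm thick, fixed on top of the rack; one of four alike. Which of them is where in the row differs from start to start. Origin: centre of its underside, on the rack's top; a die standing on it has its underside 2 mm above this origin.
- seat_b: black rubber disc, 54 mm across, 2 mm thick, fixed on top of the rack; one of four alike. Which of them is where in the row differs from start to start. Origin: centre of its underside, on the rack's top; a die standing on it has its underside 2 mm above this origin.
- seat_c: black rubber disc, 54 mm across, 2 mm thick, fixed on top of the rack; one of four alike. Which of them is where in the row differs from start to start. Origin: centre of its underside, on the rack's top; a die standing on it has its underside 2 mm above this origin.
- seat_d: black rubber disc, 54 mm across, 2 mm thick, fixed on top of the rack; one of four alike. Which of them is where in the row differs from start to start. Origin: centre of its underside, on the rack's top; a die standing on it has its underside 2 mm above this origin.
There are look-alikes about, which are no part of the job. Leave any pink look-alike of the die_50 alone. What is shaped like the die_42 but pink is not meant.

How it is judged (in metres and radians):
At the end, for the whole second after the job is handed in: From the 58 mm die the next four places hold the 50, 42, 34 and 26 mm dies in that order, each within 10 mm of its place's centre along and across the rack and 4 mm in height, upright (0.12 rad), released, at rest; the 58 mm die stands in its end place within the same limits (z of die_58 in the frame of rack between 0.018 and 0.026 m and angle between each of die_58, die_50, die_42, die_34, die_26's own z axis and vertical below 0.12 rad and linear speed of each of die_58, die_50, die_42, die_34, die_26 below 0.02 m/s and angular speed of each of die_58, die_50, die_42, die_34, die_26 below 0.3 rad/s and z of die_50 in the frame of rack between 0.018 and 0.026 m and z of die_42 in the frame of rack between 0.018 and 0.026 m and z of die_34 in the frame of rack between 0.018 and 0.026 m and z of die_26 in the frame of rack between 0.018 and 0.026 m and ((x of die_58 in the frame of rack between -0.01 and 0.01 m and y of die_58 in the frame of rack between -0.185 and -0.165 m and x of die_50 in the frame of rack between -0.01 and 0.01 m and y of die_50 in the frame of rack between -0.115 and -0.095 m and x of die_42 in the frame of rack between -0.01 and 0.01 m and y of die_42 in the frame of rack between -0.045 and -0.025 m and x of die_34 in the frame of rack between -0.01 and 0.01 m and y of die_34 in the frame of rack between 0.025 and 0.045 m and x of die_26 in the frame of rack between -0.01 and 0.01 m and y of die_26 in the frame of rack between 0.095 and 0.115 m) or (x of die_58 in the frame of rack between -0.01 and 0.01 m and y of die_58 in the frame of rack between 0.165 and 0.185 m and x of die_50 in the frame of rack between -0.01 and 0.01 m and y of die_50 in the frame of rack between 0.095 and 0.115 m and x of die_42 in the frame of rack between -0.01 and 0.01 m and y of die_42 in the frame of rack between 0.025 and 0.045 m and x of die_34 in the frame of rack between -0.01 and 0.01 m and y of die_34 in the frame of rack between -0.045 and -0.025 m and x of die_26 in the frame of rack between -0.01 and 0.01 m and y of die_26 in the frame of rack between -0.115 and -0.095 m))); the robot touches nothing.
It fails at once if the largest die is pushed or carried from its place (more than 15 mm) (distance of die_58 from where it was at the start of the episode above 0.015 m).
It also fails if it takes over 93 s, if anything falls off the work surface, if the arm or the gripper's body presses on something with over 40 N, if the wrist force passes 120 N, or if a joint passes its speed limit or range.

## Working session

There is one attempt and no reset: what is moved stays moved. The work goes in short steps, Python scripts to look and compute and a shell command to move; the robot and the scene stay as the last step left them, time stands still between calls to the robot, and variables do not carry over. Pictures are saved under pics/ and viewed, at most 14 in all, crops included, and the job is handed in when it is done.

```bash
ls; mkdir -p pics; python3 - <<'E'
from workcell import ctrl, camera
import cv2
for n in("top","scene"):
    c=camera(n); cv2.imwrite(f"pics/{n}0.png",c["pixels"][:,:,::-1]); print(n,c["fx"],c["fy"],c["cx"],c["cy"],c["k1"],c["cam_to_world"])
s=ctrl.observe(); print(s)
E
```

```text
pics
top 551.6912574351242 551.6912574351242 319.86191737889595 241.33111413346208 -0.1483320666711381 [[-7.34589730e-04 -9.89827782e-01  1.42268835e-01  3.54570267e-01]
 [-9.99996464e-01  1.09073148e-03  2.42533221e-03  4.45282800e-03]
 [-2.55583830e-03 -1.42266550e-01 -9.89825084e-01  1.31181370e+00]
 [ 0.00000000e+00  0.00000000e+00  0.00000000e+00  1.00000000e+00]]
scene 460.897619675386 460.897619675386 324.3350418065597 237.6403232655207 0.016439711274528028 [[-0.37155618  0.50145515 -0.78133779  1.18501254]
 [ 0.92835807  0.20961568 -0.30694064  0.25959631]
 [ 0.00986369 -0.83940694 -0.54341393  0.50684937]
 [ 0.          0.          0.          1.        ]]
{'clock': 0.1, 'q': array([ 5.43555167e+01,  2.18381561e+01,  7.43789645e+01,  2.12274232e-03,
        8.38577580e+01, -1.23344420e+01]), 'joint_vel': array([ 0.06489545, -0.15094028, -0.00760327, -0.02900336, -0.01991492,
       -0.03394123]), 'tau': array([ 3.92034097e-03, -4.49219334e+01, -2.31655526e+01, -1.97131776e-04,
        3.64422449e-03,  2.27220090e-05]), 'tool_pos': array([0.21746804, 0.50490351, 0.23077241]), 'orientation': array([[-9.18375344e-01,  3.95709617e-01, -7.91522607e-04],
       [ 3.95710284e-01,  9.18374808e-01, -1.04056511e-03],
       [ 3.15152799e-04, -1.26884298e-03, -9.99999145e-01]]), 'wrist_force': array([-0.33552052,  0.10664279,  0.01370096]), 'moment': array([ 0.01908299, -0.01021283, -0.0305357 ]), 'grip_force': 0.0, 'opening': 0.08538021895998127}
```

View pics/top0.png

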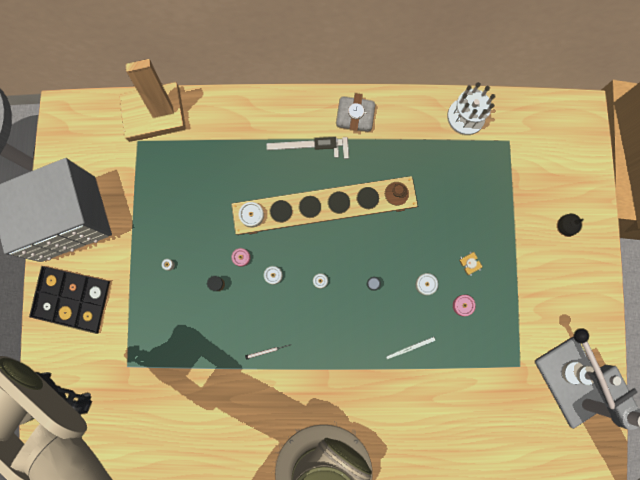

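View pics/scene0.png

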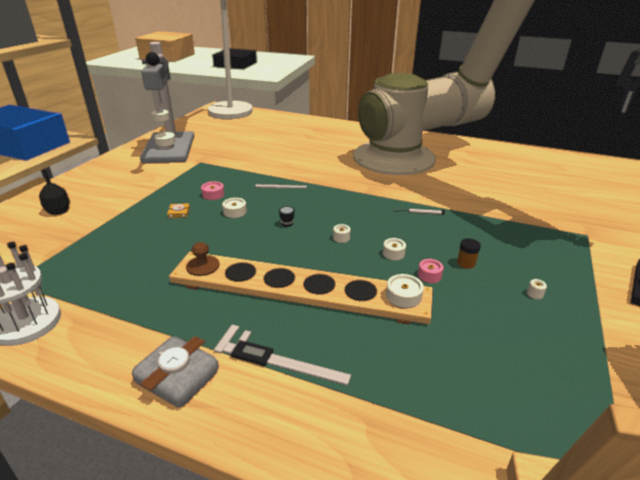

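The top view shows the 58 mm die at (251,214), seats between it and the knob at (397,191). The loose white dies, by apparent size, are at (427,284) for 50, (273,275) for 42, (320,281) for 34 and (167,265) for 26. The pink look-alikes are at (241,257) and (464,306).

```bash
cat > h.py <<'E'
import numpy as np, cv2
from workcell import ctrl, camera
def world(c,uv,z):
    x,y=(uv[0]-c["cx"])/c["fx"],(uv[1]-c["cy"])/c["fy"]
    rd=np.hypot(x,y); r=rd
    for _ in range(20): r=rd/(1+c["k1"]*r*r)
    s=r/rd if rd else 1
    T=c["cam_to_world"]; d=T[:3,:3]@[x*s,y*s,1]; o=T[:3,3]
    return o+d*(z-o[2])/d[2]
def blobs(mask,amin):
    n,_,st,ce=cv2.connectedComponentsWithStats(mask.astype(np.uint8))
    return [(ce[i],st[i,4]) for i in range(1,n) if st[i,4]>amin]
def filled(mask):
    cs,_=cv2.findContours(mask.astype(np.uint8),cv2.RETR_EXTERNAL,cv2.CHAIN_APPROX_NONE)
    m=np.zeros(mask.shape,np.uint8); cv2.drawContours(m,cs,-1,1,-1); return m
def whites(c):
    hsv=cv2.cvtColor(c["pixels"],cv2.COLOR_RGB2HSV).astype(int)
    return blobs(filled((hsv[...,1]<70)&(hsv[...,2]>120)),60)
def go(x,y,z,yaw=None):
    "units from the measured pose to a world TCP point; yaw of tool y in degrees"
    s=ctrl.observe(); R=s["orientation"]; t=R.T@(np.array([x,y,z])-s["tool_pos"])/.025
    out=[np.round(t,2)]
    if yaw is not None:
        a=np.degrees(np.arctan2(R[1,1],R[0,1])); d=(a-yaw+90)%180-90; out.append(round(d/6,2))
    print(*out)
E
python3 - <<'E'
from h import *
c=camera("top")
for ce,a in whites(c):
    if 150<ce[0]<500 and 180<ce[1]<320:
        for z in (.014,.036):
            w=world(c,ce,z); D=np.linalg.norm(world(c,ce+[np.sqrt(a/np.pi),0],z)-w)*2
            print(z,ce.round(1),a,w.round(4),round(D*1e3,1))
v=c["pixels"].max(2); S=[]
for ce,a in blobs(v<55,150):
    w=world(c,ce,.024); print("dark",ce.round(1),a,w.round(4),round(2e3*np.linalg.norm(world(c,ce+[np.sqrt(a/np.pi),0],.024)-w),1))
E
```

```text
0.014 [250.5 213.7] 491 [0.6083 0.174  0.014 ] 60.3
0.036 [250.5 213.7] 491 [0.604  0.1711 0.036 ] 59.2
0.014 [240.6 257.2] 105 [0.5031 0.196  0.014 ] 27.6
0.036 [240.6 257.2] 105 [0.5006 0.1928 0.036 ] 27.2
0.014 [166.1 263.9] 117 [0.4869 0.3755 0.014 ] 29.9
0.036 [166.1 263.9] 117 [0.4846 0.3692 0.036 ] 29.4
0.014 [470.9 262.9] 88 [ 0.4886 -0.3532  0.014 ] 25.9
0.036 [470.9 262.9] 88 [ 0.4863 -0.3472  0.036 ] 25.5
0.014 [271.9 274.6] 291 [0.4619 0.1209 0.014 ] 45.5
0.036 [271.9 274.6] 291 [0.4601 0.1189 0.036 ] 44.7
0.014 [319.5 280.3] 193 [0.4484 0.0086 0.014 ] 36.9
0.036 [319.5 280.3] 193 [0.4469 0.0086 0.036 ] 36.3
0.014 [426.7 283.8] 400 [ 0.4394 -0.245   0.014 ] 54.0
0.036 [426.7 283.8] 400 [ 0.4379 -0.2407  0.036 ] 53.1
0.014 [373.3 283. ] 91 [ 0.4418 -0.1181  0.014 ] 25.4
0.036 [373.3 283. ] 91 [ 0.4403 -0.116   0.036 ] 25.0
0.014 [463.6 305.1] 168 [ 0.3883 -0.3323  0.014 ] 35.4
0.036 [463.6 305.1] 168 [ 0.3877 -0.3266  0.036 ] 34.8
dark [ 91.  201.6] 930 [0.6388 0.5693 0.024 ] 89.0
dark [569.2 224.5] 393 [ 0.5807 -0.6023  0.024 ] 58.9
dark [ 66.4 297.2] 2592 [0.4042 0.6188 0.024 ] 147.1
dark [580.7 335.6] 161 [ 0.311  -0.6167  0.024 ] 37.1
dark [ 46.7 384.5] 1068 [0.194  0.6621 0.024 ] 95.7
dark [347.2 450.5] 223 [ 0.0566 -0.0546  0.024 ] 38.5
```

```bash
python3 - <<'E'
from h import *
c=camera("top")
hsv=cv2.cvtColor(c["pixels"],cv2.COLOR_RGB2HSV).astype(int)
for p in ((281,211),(310,207),(339,202),(368,198),(300,240)): print(c["pixels"][p[1],p[0]])
v=c["pixels"].max(2); S=[]
box=np.zeros(v.shape,bool); box[175:235,262:385]=1
for ce,a in blobs(box&(v<70)&(c["pixels"][...,1]<60),150):
    w=world(c,ce,.024); S.append(w); print("seat",ce.round(1),a,w.round(4),round(2e3*np.sqrt(a/np.pi)/551*1.29,1))
S=np.array(S); 
if len(S)==4:
    S=S[np.argsort(-S[:,1])]; m=S.mean(0); d=np.linalg.svd(S-m)[2][0]; d*=-np.sign(d[1])
    for k,n in zip((-2.5,-1.5,-.5,.5,1.5,2.5),("58","50","42","34","26","knob")): print(n,(m+d*.07*k).round(4))
    yaw=np.degrees(np.arctan2(d[0],-d[1])); print("tool y yaw",yaw)
    go(.4394,-.245,.13,yaw)
E
```

```text
[61 61 54]
[62 62 54]
[62 61 53]
[62 60 52]
[ 90 118  99]
```

```bash
python3 - <<'E'
from h import *
c=camera("top")
v=c["pixels"].max(2); S=[]
box=np.zeros(v.shape,bool); box[175:235,262:385]=1
for ce,a in blobs(box&(v<85),100):
    w=world(c,ce,.024); S.append(w); print("seat",ce.round(1),a,w.round(4),round(2e3*np.sqrt(a/np.pi)/551*1.29,1))
S=np.array(S); 
if len(S)==4:
    S=S[np.argsort(-S[:,1])]; m=S.mean(0); d=np.linalg.svd(S-m)[2][0]; d*=-np.sign(d[1])
    for k,n in zip((-2.5,-1.5,-.5,.5,1.5,2.5),("58","50","42","34","26","knob")): print(n,(m+d*.07*k).round(4))
    yaw=np.degrees(np.arctan2(-d[0]*0+d[0],-d[1])); print("tool y yaw",yaw)
    go(.4394,-.245,.13,yaw)
E
```

```text
seat [367.7 197.6] 348 [ 0.6451 -0.1068  0.024 ] 49.3
seat [338.8 201.9] 352 [ 0.6346 -0.0376  0.024 ] 49.6
seat [309.7 206.2] 349 [0.6241 0.0316 0.024 ] 49.4
seat [280.7 210.8] 351 [0.6133 0.1008 0.024 ] 49.5
58 [0.6028 0.17   0.024 ]
50 [0.6134 0.1008 0.024 ]
42 [0.624  0.0316 0.024 ]
34 [ 0.6346 -0.0376  0.024 ]
26 [ 0.6452 -0.1068  0.024 ]
knob [ 0.6558 -0.1759  0.024 ]
tool y yaw 8.710078964130803
[-20.02 -24.04   4.05] 9.66
```

```bash
R='{"grip":0,"translation":[-20.02,-24.04,3],"roll":9.66}'; python3 -m pendant '[{"grip":0,"translation":[-20,-24,3],"roll":9.66},{"grip":0,"translation":[-20,-24,3],"roll":9.66},{"grip":0,"translation":[-20,-24,3],"roll":9.66},{"grip":0,"translation":[-20,-24,3],"roll":9.66},{"grip":0,"translation":[-20,-24,3],"roll":9.66},{"grip":0,"translation":[-20,-24,3],"roll":9.66},{"grip":0,"translation":[-20,-24,3],"roll":9.66},{"grip":0,"translation":[-20,-24,3],"roll":9.66},{"grip":0,"translation":[-20,-24,3],"roll":9.66},{"grip":0,"translation":[-20,-24,3],"roll":9.66}]' 30; python3 -c "
from h import *
go(.4394,-.245,.06,8.71)"
```

```text
clock: 1.5
tool_pos: [0.3945, -0.0937, 0.1716]
orientation: [[-0.151, 0.989, 0.001], [0.989, 0.151, -0.0], [-0.0, 0.001, -1.0]]
wrist_force: [0.8, 0.8, -0.9]
opening: 0.0854
grip_force: 0.0
[-6.25  0.86  4.47] -0.0
```

```bash
python3 -m pendant '[{"grip":0,"translation":[-6.0,0.9,4.2],"roll":0},{"grip":0,"translation":[-6.0,0.9,4.2],"roll":0},{"grip":0,"translation":[-6.0,0.9,4.2],"roll":0},{"grip":0,"translation":[-6.0,0.9,4.2],"roll":0},{"grip":0,"translation":[-6.0,0.9,4.2],"roll":0},{"grip":0,"translation":[-6.0,0.9,4.2],"roll":0}]'; python3 -c "
from h import *
go(.4394,-.245,.005,8.71)"
```

```text
clock: 2.25
tool_pos: [0.4394, -0.2354, 0.0676]
orientation: [[-0.153, 0.988, 0.001], [0.988, 0.153, -0.001], [-0.001, 0.001, -1.0]]
wrist_force: [1.0, -0.2, -0.1]
opening: 0.0854
grip_force: 0.0
[-0.38 -0.06  2.5 ] 0.01
```

```bash
python3 -m pendant '[{"grip":0,"translation":[-0.38,-0.06,1],"roll":0},{"grip":0,"translation":[-0.38,-0.06,2],"roll":0},{"grip":0,"translation":[-0.38,-0.06,2.5],"roll":0},{"grip":0,"translation":[-0.38,-0.06,2.5],"roll":0},{"grip":130,"translation":[-0.38,-0.06,2.5],"roll":0},{"grip":130,"translation":[-0.38,-0.06,2.5],"roll":0},{"grip":130,"translation":[-0.38,-0.06,2.5],"roll":0},{"grip":130,"translation":[-0.38,-0.06,2.5],"roll":0},{"grip":130,"translation":[-0.38,-0.06,2.5],"roll":0},{"grip":130,"translation":[-0.38,-0.06,2.5],"roll":0}]' 30; python3 -c "
from h import *
go(.6134,.1008,.12,8.71)"
```

```text
clock: 3.5
tool_pos: [0.4396, -0.2461, 0.0051]
orientation: [[-0.152, 0.988, 0.001], [0.988, 0.152, -0.001], [-0.001, 0.001, -1.0]]
wrist_force: [-1.4, 1.1, 7.0]
opening: 0.0489
grip_force: 30.5
[12.65  8.98 -4.6 ] 0.0
```

```bash
python3 -m pendant '[{"grip":130,"translation":[0,0,-2.3],"roll":0},{"grip":130,"translation":[0,0,-4.6],"roll":0},{"grip":130,"translation":[12.65,9,-4.6],"roll":0},{"grip":130,"translation":[12.65,9,-4.6],"roll":0},{"grip":130,"translation":[12.65,9,-4.6],"roll":0},{"grip":130,"translation":[12.65,9,-4.6],"roll":0},{"grip":130,"translation":[12.65,9,-4.6],"roll":0},{"grip":130,"translation":[12.65,9,-4.6],"roll":0},{"grip":130,"translation":[12.65,9,-4.6],"roll":0},{"grip":130,"translation":[12.65,9,-4.6],"roll":0}]' 30; python3 -c "
from h import *
go(.6134,.1008,.0276,8.71)"
```

```text
clock: 4.75
tool_pos: [0.6134, 0.1012, 0.1189]
orientation: [[-0.153, 0.988, -0.0], [0.988, 0.153, -0.0], [-0.0, -0.0, -1.0]]
wrist_force: [-0.2, -0.6, -0.4]
opening: 0.0487
grip_force: 32.2
[-0.02 -0.    3.65] 0.02
```

```bash
python3 -m pendant '[{"grip":130,"translation":[0,0,1.5],"roll":0},{"grip":130,"translation":[0,0,3.0],"roll":0},{"grip":130,"translation":[0,0,3.4],"roll":0},{"grip":130,"translation":[0,0,3.55],"roll":0},{"grip":130,"translation":[0,0,3.65],"roll":0},{"grip":130,"translation":[0,0,3.65],"roll":0},{"grip":130,"translation":[0,0,3.65],"roll":0}]' 30; python3 - <<'E'
from h import *
c=camera("scene"); cv2.imwrite("pics/s1.png",cv2.resize(c["pixels"][200:360,240:480,::-1],None,fx=2.5,fy=2.5))
E
```

```text
clock: 5.62
tool_pos: [0.6139, 0.1009, 0.0285]
orientation: [[-0.152, 0.988, 0.001], [0.988, 0.152, -0.0], [-0.0, 0.001, -1.0]]
wrist_force: [-0.2, -0.1, 0.4]
opening: 0.0488
grip_force: 32.2
```

View pics/s1.png

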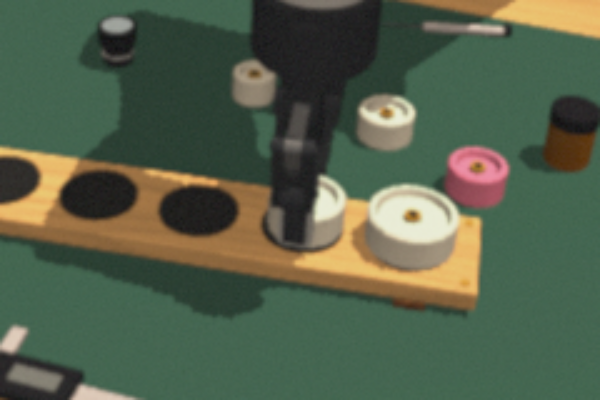

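The die is held upright, centred over the seat next to the 58, about 1 mm up. I'll lower it to contact, release, then rise.

```bash
python3 -m pendant '[{"grip":130,"translation":[0,0,0.04],"roll":0},{"grip":130,"translation":[0,0,0.06],"roll":0},{"grip":130,"translation":[0,0,0.06],"roll":0},{"grip":90,"translation":[0,0,0.06],"roll":0},{"grip":60,"translation":[0,0,0.06],"roll":0},{"grip":0,"translation":[0,0,0.06],"roll":0},{"grip":0,"translation":[0,0,0.06],"roll":0},{"grip":0,"translation":[0,0,-0.5],"roll":0},{"grip":0,"translation":[0,0,-2],"roll":0},{"grip":0,"translation":[0,0,-4],"roll":0}]'; python3 -c "
from h import *
go(.4619,.1209,.1,8.71)"
```

```text
clock: 6.92
tool_pos: [0.6132, 0.1009, 0.1292]
orientation: [[-0.152, 0.988, -0.001], [0.988, 0.152, 0.0], [0.0, -0.001, -1.0]]
wrist_force: [0.7, -0.3, 0.1]
opening: 0.0853
grip_force: 0.0
[ 1.71 -5.86  1.17] 0.0
```

```bash
python3 -m pendant '[{"grip":0,"translation":[1.71,-5.86,1],"roll":0},{"grip":0,"translation":[1.71,-5.86,1],"roll":0},{"grip":0,"translation":[1.71,-5.86,2],"roll":0},{"grip":0,"translation":[1.71,-5.86,3],"roll":0},{"grip":0,"translation":[1.71,-5.86,3],"roll":0},{"grip":0,"translation":[1.71,-5.86,3],"roll":0}]'; python3 -c "
from h import *
c=camera('top')
for ce,a in whites(c):
    if 150<ce[0]<500 and 180<ce[1]<320: print(ce.round(1),a,world(c,ce,.036).round(4))
go(.4619,.1209,.005,8.71)"
```

```text
clock: 7.68
tool_pos: [0.4633, 0.1208, 0.054]
orientation: [[-0.152, 0.988, 0.002], [0.988, 0.152, 0.0], [-0.0, 0.002, -1.0]]
wrist_force: [0.1, -0.5, -0.0]
opening: 0.0854
grip_force: 0.0
[279.  208.9] 367 [0.6154 0.1039 0.036 ]
[250.6 213.8] 493 [0.6038 0.1711 0.036 ]
[263.2 267.2] 3767 [0.4774 0.1394 0.036 ]
[176.  299.8] 10479 [0.4006 0.343  0.036 ]
[470.9 263. ] 90 [ 0.4861 -0.3471  0.036 ]
[319.9 280.5] 162 [0.4464 0.0075 0.036 ]
[372.1 288. ] 76 [ 0.4287 -0.1132  0.036 ]
[373.4 283.1] 93 [ 0.4401 -0.1162  0.036 ]
[463.3 305.1] 180 [ 0.3878 -0.3257  0.036 ]
[297.9 309.8] 130 [0.3788 0.0582 0.036 ]
[ 0.01 -0.06  1.96] 0.0
```

```bash
python3 -m pendant '[{"grip":0,"translation":[0,0,1],"roll":0},{"grip":0,"translation":[0,0,1.95],"roll":0},{"grip":0,"translation":[0,0,1.95],"roll":0},{"grip":150,"translation":[0,0,1.95],"roll":0},{"grip":150,"translation":[0,0,1.95],"roll":0},{"grip":150,"translation":[0,0,1.95],"roll":0},{"grip":150,"translation":[0,0,1.95],"roll":0},{"grip":150,"translation":[0,0,1.95],"roll":0},{"grip":150,"translation":[0,0,1.95],"roll":0},{"grip":150,"translation":[0,0,1.95],"roll":0}]' 30; python3 -c "
from h import *
go(.624,.0316,.1,8.71)"
```

```text
clock: 8.98
tool_pos: [0.4627, 0.1209, 0.005]
orientation: [[-0.152, 0.988, 0.002], [0.988, 0.152, -0.0], [-0.0, 0.002, -1.0]]
wrist_force: [-2.2, -0.3, 6.5]
opening: 0.0408
grip_force: 29.9
[-4.51  5.84 -3.79] 0.0
```

```bash
python3 -m pendant '[{"grip":150,"translation":[0,0,-2.3],"roll":0},{"grip":150,"translation":[0,0,-3.8],"roll":0},{"grip":150,"translation":[-4.51,5.84,-3.8],"roll":0},{"grip":150,"translation":[-4.51,5.84,-3.8],"roll":0},{"grip":150,"translation":[-4.51,5.84,-3.8],"roll":0},{"grip":150,"translation":[-4.51,5.84,-3.8],"roll":0},{"grip":150,"translation":[-4.51,5.84,-2.8],"roll":0},{"grip":150,"translation":[-4.51,5.84,-1.5],"roll":0},{"grip":150,"translation":[-4.51,5.84,-1.1],"roll":0},{"grip":150,"translation":[-4.51,5.84,-1.1],"roll":0}]' 30; python3 -c "
from h import *
go(.624,.0316,.027,8.71)"
```

```text
clock: 10.22
tool_pos: [0.6235, 0.0319, 0.0319]
orientation: [[-0.152, 0.988, -0.001], [0.988, 0.152, 0.0], [0.0, -0.0, -1.0]]
wrist_force: [0.4, 0.4, 0.5]
opening: 0.0403
grip_force: 31.2
[-0.01  0.02  0.2 ] 0.01
```

```bash
python3 -m pendant '[{"grip":150,"translation":[0,0,0.1],"roll":0},{"grip":150,"translation":[0,0,0.18],"roll":0},{"grip":150,"translation":[0,0,0.18],"roll":0},{"grip":115,"translation":[0,0,0.18],"roll":0},{"grip":80,"translation":[0,0,0.18],"roll":0},{"grip":0,"translation":[0,0,0.18],"roll":0},{"grip":0,"translation":[0,0,0.18],"roll":0},{"grip":0,"translation":[0,0,-0.5],"roll":0},{"grip":0,"translation":[0,0,-2],"roll":0},{"grip":0,"translation":[0,0,-3],"roll":0}]'; python3 -c "
from h import *
go(.4484,.0086,.055,8.71)"
```

```text
clock: 11.48
tool_pos: [0.6243, 0.0315, 0.1095]
orientation: [[-0.152, 0.988, 0.003], [0.988, 0.152, -0.0], [-0.001, 0.003, -1.0]]
wrist_force: [-0.1, -0.7, 0.3]
opening: 0.0854
grip_force: 0.0
[ 0.16 -7.1   2.16] 0.0
```

```bash
python3 -m pendant '[{"grip":0,"translation":[0.16,-7.1,0],"roll":0},{"grip":0,"translation":[0.16,-7.1,0],"roll":0},{"grip":0,"translation":[0.16,-7.1,0.8],"roll":0},{"grip":0,"translation":[0.16,-7.1,1.8],"roll":0},{"grip":0,"translation":[0.16,-7.1,1.8],"roll":0},{"grip":0,"translation":[0.16,-7.1,1.8],"roll":0}]'; python3 -c "
from h import *
go(.4484,.0086,.005,8.71)"
```

```text
clock: 12.22
tool_pos: [0.4489, 0.0084, 0.0627]
orientation: [[-0.152, 0.988, 0.002], [0.988, 0.152, -0.001], [-0.001, 0.002, -1.0]]
wrist_force: [0.2, -0.5, -0.3]
opening: 0.0849
grip_force: 0.0
[ 0.01 -0.02  2.31] 0.0
```

```bash
python3 -m pendant '[{"grip":0,"translation":[0,0,1.2],"roll":0},{"grip":0,"translation":[0,0,2.3],"roll":0},{"grip":0,"translation":[0,0,2.3],"roll":0},{"grip":175,"translation":[0,0,2.3],"roll":0},{"grip":175,"translation":[0,0,2.3],"roll":0},{"grip":175,"translation":[0,0,2.3],"roll":0},{"grip":175,"translation":[0,0,2.3],"roll":0},{"grip":175,"translation":[0,0,2.3],"roll":0},{"grip":175,"translation":[0,0,2.3],"roll":0},{"grip":175,"translation":[0,0,2.3],"roll":0}]' 30; python3 -c "
from h import *
go(.6346,-.0376,.1,8.71)"
```

```text
clock: 13.48
tool_pos: [0.4481, 0.0085, 0.005]
orientation: [[-0.152, 0.988, 0.001], [0.988, 0.152, -0.0], [-0.001, 0.001, -1.0]]
wrist_force: [-1.8, 0.8, 8.0]
opening: 0.0326
grip_force: 29.1
[-2.96  7.1  -3.79] 0.0
```

```bash
python3 -m pendant '[{"grip":175,"translation":[0,0,-2.3],"roll":0},{"grip":175,"translation":[0,0,-3.8],"roll":0},{"grip":175,"translation":[-2.96,7.1,-3.8],"roll":0},{"grip":175,"translation":[-2.96,7.1,-3.8],"roll":0},{"grip":175,"translation":[-2.96,7.1,-3.8],"roll":0},{"grip":175,"translation":[-2.96,7.1,-3.8],"roll":0},{"grip":175,"translation":[-2.96,7.1,-2.8],"roll":0},{"grip":175,"translation":[-2.96,7.1,-1.5],"roll":0},{"grip":175,"translation":[-2.96,7.1,-1.1],"roll":0},{"grip":175,"translation":[-2.96,7.1,-1.1],"roll":0}]' 30; python3 -c "
from h import *
go(.6346,-.0376,.027,8.71)"
```

```text
clock: 14.72
tool_pos: [0.634, -0.0375, 0.0319]
orientation: [[-0.152, 0.988, -0.001], [0.988, 0.152, 0.0], [0.0, -0.001, -1.0]]
wrist_force: [0.3, 0.1, -0.8]
opening: 0.0329
grip_force: 30.5
[-0.01  0.02  0.19] 0.0
```

```bash
python3 -m pendant '[{"grip":175,"translation":[0,0,0.1],"roll":0},{"grip":175,"translation":[0,0,0.18],"roll":0},{"grip":175,"translation":[0,0,0.18],"roll":0},{"grip":140,"translation":[0,0,0.18],"roll":0},{"grip":100,"translation":[0,0,0.18],"roll":0},{"grip":0,"translation":[0,0,0.18],"roll":0},{"grip":0,"translation":[0,0,0.18],"roll":0},{"grip":0,"translation":[0,0,-0.5],"roll":0},{"grip":0,"translation":[0,0,-2],"roll":0},{"grip":0,"translation":[0,0,-3],"roll":0}]'; python3 -c "
from h import *
go(.4869,.3755,.055,8.71)"
```

```text
clock: 15.98
tool_pos: [0.6349, -0.0377, 0.1096]
orientation: [[-0.152, 0.988, 0.003], [0.988, 0.152, -0.001], [-0.001, 0.003, -1.0]]
wrist_force: [-1.0, -0.7, -0.4]
opening: 0.0854
grip_force: 0.0
[17.24 -3.35  2.15] 0.0
```

```bash
python3 -m pendant '[{"grip":0,"translation":[17.24,-3.35,0],"roll":0},{"grip":0,"translation":[17.24,-3.35,0],"roll":0},{"grip":0,"translation":[17.24,-3.35,0],"roll":0},{"grip":0,"translation":[17.24,-3.35,0],"roll":0},{"grip":0,"translation":[17.24,-3.35,0],"roll":0},{"grip":0,"translation":[17.24,-3.35,0],"roll":0},{"grip":0,"translation":[17.24,-3.35,0],"roll":0},{"grip":0,"translation":[17.24,-3.35,1],"roll":0},{"grip":0,"translation":[17.24,-3.35,1.8],"roll":0},{"grip":0,"translation":[17.24,-3.35,1.8],"roll":0}]'; python3 -c "
from h import *
go(.4869,.3755,.005,8.71)"
```

```text
clock: 17.23
tool_pos: [0.4857, 0.3756, 0.0614]
orientation: [[-0.152, 0.988, -0.002], [0.988, 0.152, -0.001], [-0.001, -0.002, -1.0]]
wrist_force: [0.6, -0.3, -0.5]
opening: 0.0852
grip_force: 0.0
[-0.01  0.05  2.26] 0.01
```

```bash
python3 -m pendant '[{"grip":0,"translation":[0,0.03,1.2],"roll":0},{"grip":0,"translation":[0,0.03,2.25],"roll":0},{"grip":0,"translation":[0,0.03,2.25],"roll":0},{"grip":200,"translation":[0,0.03,2.25],"roll":0},{"grip":200,"translation":[0,0.03,2.25],"roll":0},{"grip":200,"translation":[0,0.03,2.25],"roll":0},{"grip":200,"translation":[0,0.03,2.25],"roll":0},{"grip":200,"translation":[0,0.03,2.25],"roll":0},{"grip":200,"translation":[0,0.03,2.25],"roll":0},{"grip":200,"translation":[0,0.03,2.25],"roll":0}]' 30; python3 -c "
from h import *
go(.6452,-.1068,.1,8.71)"
```

```text
clock: 18.48
tool_pos: [0.4872, 0.3759, 0.0062]
orientation: [[-0.152, 0.988, 0.001], [0.988, 0.152, 0.0], [0.0, 0.001, -1.0]]
wrist_force: [-1.1, -0.4, 6.2]
opening: 0.0245
grip_force: 29.4
[-20.04   3.32  -3.75] 0.0
```

```bash
python3 -m pendant '[{"grip":200,"translation":[0,0,-2.3],"roll":0},{"grip":200,"translation":[0,0,-3.8],"roll":0},{"grip":200,"translation":[-20.04,3.32,-3.8],"roll":0},{"grip":200,"translation":[-20.04,3.32,-3.8],"roll":0},{"grip":200,"translation":[-20.04,3.32,-3.8],"roll":0},{"grip":200,"translation":[-20.04,3.32,-3.8],"roll":0},{"grip":200,"translation":[-20.04,3.32,-3.8],"roll":0},{"grip":200,"translation":[-20.04,3.32,-3.8],"roll":0},{"grip":200,"translation":[-20.04,3.32,-3.8],"roll":0},{"grip":200,"translation":[-20.04,3.32,-3.8],"roll":0}]' 30;  python3 -m pendant '[{"grip":200,"translation":[0,0,0],"roll":0}]'; python3 -c "
from h import *
go(.6452,-.1068,.0282,8.71)"
```

```text
clock: 19.73
tool_pos: [0.6429, -0.1014, 0.1004]
orientation: [[-0.152, 0.988, 0.0], [0.988, 0.152, 0.0], [0.0, 0.0, -1.0]]
wrist_force: [0.8, -0.2, 0.2]
opening: 0.0247
grip_force: 29.8
clock: 19.85
tool_pos: [0.6432, -0.1038, 0.0998]
orientation: [[-0.147, 0.989, 0.0], [0.989, 0.147, -0.001], [-0.001, 0.0, -1.0]]
wrist_force: [-0.0, 1.3, -0.8]
opening: 0.0246
grip_force: 29.8
[-0.13  0.06  2.86] -0.05
```

```bash
python3 -m pendant '[{"grip":200,"translation":[-0.12,0.06,1.5],"roll":0},{"grip":200,"translation":[-0.12,0.06,2.6],"roll":0},{"grip":200,"translation":[-0.12,0.06,2.6],"roll":0},{"grip":200,"translation":[-0.12,0.06,2.6],"roll":0}]' 30; python3 -c "
from h import *
go(.6452,-.1068,.0282,8.71)"
```

```text
clock: 20.35
tool_pos: [0.6451, -0.1017, 0.0367]
orientation: [[-0.152, 0.988, 0.002], [0.988, 0.152, -0.001], [-0.001, 0.002, -1.0]]
wrist_force: [0.2, 0.0, 1.4]
opening: 0.0249
grip_force: 29.8
[-0.2  -0.03  0.34] 0.01
```

```bash
python3 -m pendant '[{"grip":200,"translation":[-0.2,-0.02,0.1],"roll":0},{"grip":200,"translation":[-0.2,-0.02,0.1],"roll":0},{"grip":200,"translation":[-0.2,-0.02,0.3],"roll":0},{"grip":200,"translation":[-0.2,-0.02,0.3],"roll":0}]' 30; python3 -c "
from h import *
go(.6452,-.1068,.0282,8.71)"
```

```text
clock: 20.85
tool_pos: [0.6451, -0.1073, 0.0282]
orientation: [[-0.152, 0.988, 0.001], [0.988, 0.152, -0.0], [-0.001, 0.001, -1.0]]
wrist_force: [-0.1, 0.4, 4.3]
opening: 0.0252
grip_force: 30.1
[0.02 0.01 0.  ] 0.0
```

```bash
python3 -m pendant '[{"grip":170,"translation":[0,0,0],"roll":0},{"grip":140,"translation":[0,0,0],"roll":0},{"grip":0,"translation":[0,0,0],"roll":0},{"grip":0,"translation":[0,0,0],"roll":0},{"grip":0,"translation":[0,0,-0.5],"roll":0},{"grip":0,"translation":[0,0,-2],"roll":0},{"grip":0,"translation":[0,0,-4],"roll":0},{"grip":0,"translation":[-6,-8,-5],"roll":0},{"grip":0,"translation":[-6,-8,-5],"roll":0},{"grip":0,"translation":[-6,-8,-5],"roll":0}]'; python3 -m pendant '[{"grip":0,"translation":[-4,-4,0],"roll":0},{"grip":0,"translation":[-4,-4,0],"roll":0},{"grip":0,"translation":[-4,-4,0],"roll":0},{"grip":0,"translation":[-4,-4,0],"roll":0}]';python3 - <<'E'
from h import *
c=camera("top"); m=np.array([.6293,-.003]); d=np.array([.1513,-.9885]); e=np.array([.9885,.1513])
for ce,a in whites(c):
    if 230<ce[0]<390 and 180<ce[1]<240:
        w=world(c,ce,.036)[:2]-m; print(ce.round(1),a,"along",(w@d*1e3).round(1),"across",(w@e*1e3).round(1))
cv2.imwrite("pics/t2.png",cv2.resize(c["pixels"][160:320,140:500,::-1],None,fx=2.2,fy=2.2))
c=camera("scene"); cv2.imwrite("pics/s2.png",c["pixels"][:,:,::-1])
E
```

```text
clock: 22.1
tool_pos: [0.513, -0.2415, 0.1478]
orientation: [[-0.152, 0.988, 0.001], [0.988, 0.152, -0.001], [-0.001, 0.001, -1.0]]
wrist_force: [0.9, -0.3, 1.2]
opening: 0.0853
grip_force: 0.0
clock: 22.6
tool_pos: [0.4305, -0.3548, 0.147]
orientation: [[-0.15, 0.989, 0.001], [0.989, 0.15, -0.0], [-0.0, 0.001, -1.0]]
wrist_force: [-0.1, -0.2, 0.2]
opening: 0.0853
grip_force: 0.0
[370.1 195.3] 103 along 110.2 across 2.2
[339.1 200. ] 176 along 35.8 across 2.0
[310.3 204.3] 265 along -33.2 across 2.0
[279.  208.9] 367 along -107.8 across 2.5
[250.5 213.7] 490 along -176.0 across 1.3
```

View pics/t2.png

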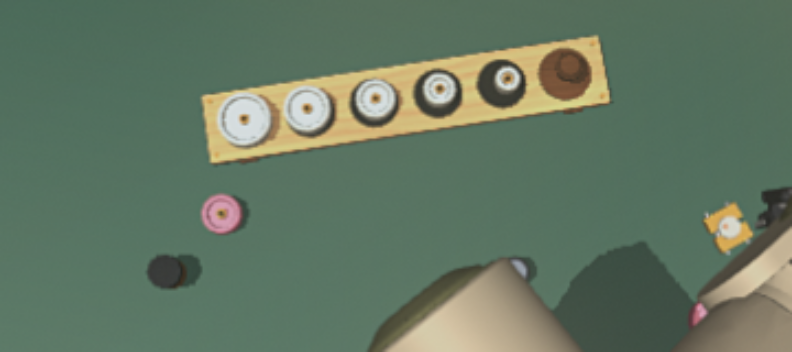

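View pics/s2.png

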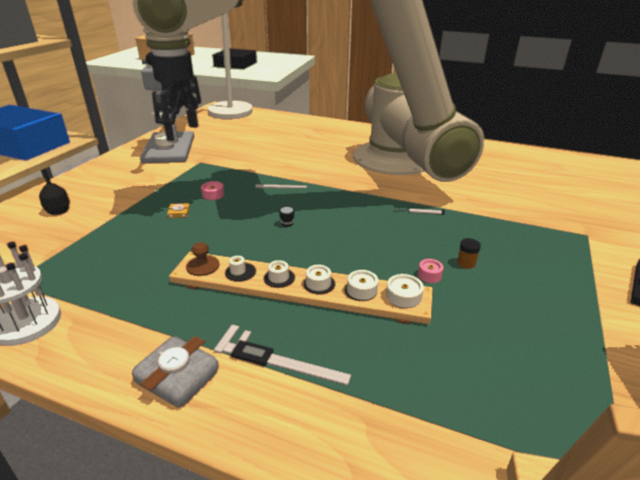

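All five stand in the right order. The 26 die is about 5 mm off along the rack, within limits, but I'll nudge it to the centre.

```bash
python3 -c "
from h import *
go(.6452+.1513*.005,-.1068-.9885*.005,.147,8.71)"
```

```text
[ 8.24  9.96 -0.  ] 0.02
```

```bash
python3 -m pendant '[{"grip":0,"translation":[8.24,9.96,0],"roll":0},{"grip":0,"translation":[8.24,9.96,0],"roll":0},{"grip":0,"translation":[8.24,9.96,0],"roll":0},{"grip":0,"translation":[8.24,9.96,0],"roll":0},{"grip":0,"translation":[8.24,9.96,0],"roll":0},{"grip":0,"translation":[8.24,9.96,0],"roll":0},{"grip":0,"translation":[8.24,9.96,0],"roll":0},{"grip":0,"translation":[8.24,9.96,1],"roll":0},{"grip":0,"translation":[8.24,9.96,2],"roll":0},{"grip":0,"translation":[8.24,9.96,2],"roll":0}]'; python3 -c "
from h import *
go(.6452+.1513*.005,-.1068-.9885*.005,.0285,8.71)"
```

```text
clock: 23.95
tool_pos: [0.6439, -0.1136, 0.0951]
orientation: [[-0.151, 0.989, -0.004], [0.989, 0.151, 0.001], [0.002, -0.004, -1.0]]
wrist_force: [0.4, -0.5, 0.3]
opening: 0.0852
grip_force: 0.0
[0.06 0.1  2.66] -0.01
```

```bash
python3 -m pendant '[{"grip":0,"translation":[0.06,0.06,1.2],"roll":0},{"grip":0,"translation":[0.06,0.06,2.2],"roll":0},{"grip":0,"translation":[0.06,0.06,2.6],"roll":0},{"grip":0,"translation":[0.06,0.06,2.6],"roll":0},{"grip":200,"translation":[0.06,0.06,2.6],"roll":0},{"grip":200,"translation":[0.06,0.06,2.6],"roll":0},{"grip":200,"translation":[0.06,0.06,2.6],"roll":0},{"grip":200,"translation":[0.06,0.06,2.6],"roll":0},{"grip":200,"translation":[0.06,0.06,2.6],"roll":0},{"grip":200,"translation":[0.06,0.06,2.6],"roll":0}]' 30; python3 -c "
from h import *
go(.6452,-.1068,.0285,8.71)"
```

```text
clock: 25.2
tool_pos: [0.6468, -0.1113, 0.032]
orientation: [[-0.152, 0.988, 0.001], [0.988, 0.152, -0.0], [-0.0, 0.001, -1.0]]
wrist_force: [-1.9, 0.1, 5.7]
opening: 0.0249
grip_force: 29.6
[ 0.19 -0.04  0.14] 0.0
```

Gripped. Lift 1.5 mm, shift 4.8 mm, lower, release, retreat.

```bash
python3 -m pendant '[{"grip":200,"translation":[0,0,-0.1],"roll":0},{"grip":200,"translation":[0.19,-0.02,-0.1],"roll":0},{"grip":200,"translation":[0.19,-0.02,-0.1],"roll":0},{"grip":200,"translation":[0.19,-0.02,0],"roll":0},{"grip":200,"translation":[0.19,-0.02,0],"roll":0},{"grip":200,"translation":[0.19,-0.02,0],"roll":0}]'; python3 -m pendant '[{"grip":170,"translation":[0,0,0],"roll":0},{"grip":140,"translation":[0,0,0],"roll":0},{"grip":0,"translation":[0,0,0],"roll":0},{"grip":0,"translation":[0,0,0],"roll":0},{"grip":0,"translation":[0,0,-0.5],"roll":0},{"grip":0,"translation":[0,0,-2],"roll":0},{"grip":0,"translation":[0,0,-4],"roll":0},{"grip":0,"translation":[-6,-8,-5],"roll":0},{"grip":0,"translation":[-6,-8,-5],"roll":0},{"grip":0,"translation":[-6,-8,-5],"roll":0}]'; python3 -m pendant '[{"grip":0,"translation":[-4,-4,0],"roll":0},{"grip":0,"translation":[-4,-4,0],"roll":0},{"grip":0,"translation":[-4,-4,0],"roll":0},{"grip":0,"translation":[-4,-4,0],"roll":0}]';python3 - <<'E'
from h import *
c=camera("top"); m=np.array([.6293,-.003]); d=np.array([.1513,-.9885]); e=np.array([.9885,.1513])
for ce,a in whites(c):
    if 230<ce[0]<390 and 180<ce[1]<240:
        w=world(c,ce,.036)[:2]-m; print(ce.round(1),a,"along",(w@d*1e3).round(1),"across",(w@e*1e3).round(1))
c=camera("scene"); cv2.imwrite("pics/s3.png",cv2.resize(c["pixels"][220:340,160:450,::-1],None,fx=2.5,fy=2.5))
E
```

```text
clock: 25.95
tool_pos: [0.6456, -0.1066, 0.032]
orientation: [[-0.152, 0.988, 0.0], [0.988, 0.152, 0.0], [-0.0, 0.0, -1.0]]
wrist_force: [-1.5, 1.6, 5.4]
opening: 0.0247
grip_force: 30.0
clock: 27.2
tool_pos: [0.5137, -0.2411, 0.1514]
orientation: [[-0.152, 0.988, 0.001], [0.988, 0.152, -0.001], [-0.001, 0.001, -1.0]]
wrist_force: [0.2, -1.4, 0.3]
opening: 0.0855
grip_force: 0.0
clock: 27.7
tool_pos: [0.4311, -0.3544, 0.1507]
orientation: [[-0.15, 0.989, 0.001], [0.989, 0.15, -0.0], [-0.0, 0.001, -1.0]]
wrist_force: [-0.0, -0.0, -0.2]
opening: 0.0852
grip_force: 0.0
[368.1 195.3] 101 along 105.5 across 2.9
[339.1 200. ] 176 along 35.8 across 2.0
[310.3 204.3] 265 along -33.2 across 2.0
[279.  208.9] 367 along -107.8 across 2.5
[250.5 213.7] 490 along -176.0 across 1.3
```

View pics/s3.png

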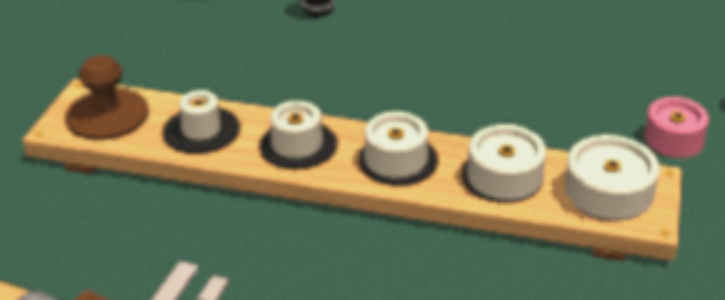

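All five dies stand upright and centred, each within about 3 mm of its place.

```bash
python3 -c "
from workcell import ctrl
print(ctrl.hand_in())"
```

```text
the job is handed in; nothing more can be done
None
```

The job is handed in: the 50, 42, 34 and 26 mm dies stand cup up in that order from the untouched 58 mm die, each measured within about 3 mm of its seat's centre, finished at about 28 s of the 93 s allowed; the hand-in returned no verdict.

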